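Pack sample tins into a canister and screw its lid down snug

TASK

Pull the drawer of the small yellow-topped cabinet fully out to its stop and move every sample tin standing in it, one by one, into the grey canister, each tin upright on the floor of a pocket of its own. Then put the yellow lid on the canister and screw it down clockwise until it turns snug, without overtightening it, and finally push the drawer fully home; leave the honey jar, the brush and the queen cage where they are.

Things in the scene. Friction and masses are not known exactly. Their poses are not given: they have to be found in the camera images.
- cabinet: Low parts cabinet, fixed, 220 (x) x 200 (y) x 85 mm high, yellow top. Origin: centre of its underside. Its front, with the one shallow drawer, faces its own -x; the drawer slides out along the cabinet's -x.
- drawer (a joint): How far the drawer is out, m: 0 home, 0.16 at its stop; it slides with about 1.5 N. Yellow front panel 186 mm wide (y), 10 mm thick, top 76 mm above the table, outer face 109 mm in front (-x) of the cabinet's origin when home.
- tray_floor (a point): Centre of the drawer's white tray floor, 14 mm above the table; moves with the drawer, axes as the cabinet's. The tray inside reaches 99 mm to the front, 95 mm to the rear and 86 mm to either side of it; side and rear walls are low (tops 14 mm above this floor).
- drawer_handle (a point): Middle of the drawer's dark steel bar handle: bar 10 mm thick, 100 mm long along the cabinet's y, 58 mm above the table, centre line 43 mm in front of the panel; axes as the cabinet's. It can be pinched from above, fingers closing along the cabinet's x.
- tin0: Sample tin, upright cylinder 28 mm in diameter, 40 mm high, 40 g, aluminium with a red cap. Origin: centre of its underside, z up its axis. Two to four of tin0 to tin3 are there, standing in the drawer; the others are absent (None).
- tin1: Sample tin, upright cylinder 28 mm in diameter, 40 mm high, 40 g, aluminium with a red cap. Origin: centre of its underside, z up its axis. Two to four of tin0 to tin3 are there, standing in the drawer; the others are absent (None).
- tin2: Sample tin, upright cylinder 28 mm in diameter, 40 mm high, 40 g, aluminium with a red cap. Origin: centre of its underside, z up its axis. Two to four of tin0 to tin3 are there, standing in the drawer; the others are absent (None).
- tin3: Sample tin, upright cylinder 28 mm in diameter, 40 mm high, 40 g, aluminium with a red cap. Origin: centre of its underside, z up its axis. Two to four of tin0 to tin3 are there, standing in the drawer; the others are absent (None).
- canister: Round grey tub, 100 mm outside (114 mm over its threads), fixed on a round steel base (150 mm across, 10 mm thick). Origin: centre of the underside, z up. Inside diameter 92 mm, floor at z = 20 mm. Two white cross walls (4 mm thick, tops at z = 50 mm, along its x and y) make four quarter pockets.
- pocket0 (a point): Middle of the floor of one of the canister's four pockets, 29 mm from the axis on a diagonal; a circle of 35 mm fits there. Axes as the canister's.
- pocket1 (a point): Middle of the floor of one of the canister's four pockets, 29 mm from the axis on a diagonal; a circle of 35 mm fits there. Axes as the canister's.
- pocket2 (a point): Middle of the floor of one of the canister's four pockets, 29 mm from the axis on a diagonal; a circle of 35 mm fits there. Axes as the canister's.
- pocket3 (a point): Middle of the floor of one of the canister's four pockets, 29 mm from the axis on a diagonal; a circle of 35 mm fits there. Axes as the canister's.
- canister_rim (a point): Centre of the canister's mouth, 66 mm above its underside. A springy black rubber gasket ring (12 N per mm) lies on the tub's rim, its top 3 mm above this point; nothing of the canister stands higher.
- thread_gap (a point): Gap in the canister's two white outside threads on its +x side (another is at -x), marked by a red line on the wall and a red arrow on the base. Each gap is 40 degrees wide and lets one lug of the lid in. From the gaps the threads descend clockwise seen from above, 2.8 mm per rad.
- lid: Yellow screw lid, 128 mm across, 0.12 to 0.2 kg, right way up on the table at the start. Origin: centre of its open underside, z up; top plate at z = 14 to 19 mm. Set on centred with its bar pointing at the red arrows (within 15 degrees) it sinks onto the gasket, its origin then 55 mm above the canister's; with the lugs on top of the threads it stays 2 mm or more higher.
- lid_grip (a point): Middle of the lid's grip bar, which lies along the lid's x: 70 mm long, 18 mm wide, 24 mm high. The bar floats on a weak spring, about 5 mm above the plate at rest, 0 to 10 mm, so that the lid can sink while the bar is held; pressed right down it loads the gasket and hides the torque. This point is about 36 mm above the lid's origin at rest.
- lid_lug (a point): Point on the lid's top above its +x lug, 54 mm from its axis; the other lug is at -x (black marks; 1.5 mm play round the tub). Turned clockwise from the arrows the lid runs freely (0.1 N m) for 0.8 to 1.2 rad, then the torque climbs. Snug: 1.10 to 1.75 rad from the arrows, some 0.4 to 1 N m, varying with friction. Overtight: beyond 1.9 rad. No hard stop; it stays as left.
- honey_jar: Bystander: amber honey jar with a white cap, 64 mm in diameter, 85 mm high, origin at the centre of its underside.
- bee_brush: Bystander: bee brush lying on the table, about 220 mm long along its x.
- queen_cage: Bystander: small wooden queen cage, 75 x 34 x 16 mm, origin at the centre of its underside.
Mind the look-alikes: they are no part of the job. Of the things that look like the lid, take the one that is farthest to the robot's right at the start.

How it is judged:
By the outcome, as a careful person would: the job done as asked, in the order asked, and still so for the second after the job is handed in, with the robot touching nothing.
Of tin0, tin1, tin2, tin3 only 2 to 4 are there at a start; the rules pass over those that are not, and their reading is None.
At some moment in a run one of lid, tin0, tin1, tin2, tin3 may be knocked a few centimetres aside while the robot is not near it.
It also fails if it takes over 208 s, if anything falls off the work surface, if the arm or the gripper's body presses on something with over 40 N, if the wrist force passes 120 N, or if a joint passes its speed limit or range.

ROBOT

A 7-joint arm with a two-finger parallel gripper is mounted at the origin on the work surface. World frame = base frame: x ahead of the robot, y to its left, z up, the work surface at z = 0. Lengths are in m, angles in rad, forces in N, time in s.
With the tool pointing down it reaches from about 0.4 to 0.85 m from the base axis. Payload 4.5 kg.
Tool frame: the origin (TCP) lies midway between the tips of the shut fingers; the grasp point (between the pads) lies 19 mm behind it; z points along the fingers, y is the line along which they close (so a half turn about z gives the same grasp; the last joint's range is limited). The gripper opens to 88 mm and grips with 3 to 60 N. Pads are 18 mm wide; open, the fingers measure 123 mm over their backs; the gripper's body (75 mm by 187 mm) begins 45 mm behind the grasp point.
Start: joints at [1.366, 0.689, -0.195, 1.565, 0.157, 0.902, -0.215], TCP at [0.148, -0.607, 0.239] pointing down, gripper open.
Joint ranges: [-3.01, 3.01], [-0.46, 2.08], [-1.47, 1.51], [0.13, 2.56], [-1, 4.14], [0.04, 2.09], [-2.66, 2.66]. Speed limits (rad/s): [2.57, 2.57, 3.14, 3.14, 3.14, 3.14, 3.14].

INTERFACE

Orientations are given as a unit quaternion [x, y, z, w].
In Python, from plant import r, eyes, finish_job gives the robot as it stands. The module is installed in compiled form; this text tells all that it offers.
- The arm moves only by the tool move_arm, never from a script. Its argument "motion" is a list of rows, each a list of 7 numbers: the shift along the tool's x, y, z in mm, then the turn, a rotation vector about the tool's x, y, z in degrees, then the closure, from 0 (fully open) to 1 (shut). A call has 1 to 5 rows; each row is the pose to reach, as a shift and turn from the pose commanded when the call began, along the tool's axes at that moment; what a row does not reach only later rows make up. A row lasts 1/8 s, in which the tool goes at most 62.5 mm and 10.7 degrees, less where a joint would pass 70% of its speed; a pose out of reach is approached as far as the arm can. A call with a gripper value outside its range is refused whole. The fingers move at their own pace and stop on an object; "newtons" is the grip in N (left out, the last holds). Time passes only in rows, so rows that repeat a pose let the fingers close. It gives the time, the measured TCP pose, the force, the opening and the grip force at its end, in the units of the state.
- r.get_state(): the state, without advancing time (a new reading comes with each control period).
- eyes.snapshot(name): name is "scene" or "top" or "wrist"; returns a dict with "frame" (480x640x3 uint8, red, green, blue), "z_map" (480x640 float32, m along the optical axis (not along the pixel's ray), 0 where there is no reading), "intrinsics" (3x3 intrinsics, pixels), "world_to_cam" (4x4, takes a point from world to camera coordinates). Camera axes: x right, y down, z forward; pixel columns grow to the right and rows downward; lengths in m; the calibration is good to about 2 mm. A picture is of the moment at which its call begins.
- finish_job(): hands the job in; it is judged then, once.
The state is a dict: "clock": time; "q": joint angles; "qd": joint speeds; "joint_torque": joint torques, N m; "tool_pos": TCP position; "eef_rot": TCP orientation; "contact_force": force on the tool from outside, world axes, zero at the start; "moment": the same for the moment, N m; "opening": opening from 0.0 (shut) to 1.0 (fully open); "finger_force": force on a finger pad.
Only numpy, scipy, OpenCV 4.12 (cv2) and the standard library are available. Lean on these libraries where they do the work, as an engineer would, in place of code of your own. Each camera call takes 0.05 s, during which the arm holds its last target. There are 200 camera calls.

## Working session

There is one attempt and no reset: what is moved stays moved. The work goes in short steps, Python scripts to look and compute and a tool call to move; the robot and the scene stay as the last step left them, time stands still between calls to the robot, and variables do not carry over. Pictures are saved under pics/ and viewed, at most 14 in all, crops included, and the job is handed in when it is done.

Besides the shell and the picture viewer there is one more tool, called after "Call:" as name([rows], argument=value, ...), one row to a line, values as JSON. move_arm: Moves the arm, as the interface text tells. Its arguments: {"type":"object","properties":{"motion":{"type":"array","items":{"type":"array","items":{"type":"number"}}},"newtons":{"type":"number"}},"required":["motion"]}

```bash
mkdir -p pics; cat > h.py <<'E'
import numpy as np, cv2
from plant import r, eyes, finish_job
from scipy.spatial.transform import Rotation as R
def snap(n,save=None):
    s=eyes.snapshot(n)
    if save: cv2.imwrite('pics/'+save,s['frame'][:,:,::-1])
    return s
def cloud(s):
    z=s['z_map'];K=s['intrinsics'];v,u=np.mgrid[:480,:640]
    P=np.stack([(u-K[0,2])/K[0,0]*z,(v-K[1,2])/K[1,1]*z,z,np.ones_like(z)],-1)
    W=P@np.linalg.inv(s['world_to_cam']).T
    W=W[...,:3]; W[z==0]=np.nan
    return W
def st():
    s=r.get_state();print('t',round(s['clock'],2),'pos',np.round(s['tool_pos'],4),'F',np.round(s['contact_force'],1),'M',np.round(s['moment'],2),'op',round(s['opening'],3),'ff',s['finger_force'])
    print(np.round(R.from_quat(s['eef_rot']).as_matrix(),3).tolist(),np.round(s['q'],2)); return s
def go(p,yaw=None,s=None):
    """shift in tool axes (mm) to world TCP p; yaw = world angle of tool y axis wanted (tool down), shortest mod pi"""
    s=s or r.get_state();M=R.from_quat(s['eef_rot']).as_matrix()
    d=M.T@(np.array(p)-s['tool_pos'])*1000
    out=[np.round(d,1)]
    if yaw is not None:
        for k in(-1,0,1):
            y=yaw+k*np.pi; Y=np.array([np.cos(y),np.sin(y),0]);Z=np.array([0,0,-1.]);X=np.cross(Y,Z)
            rv=R.from_matrix(M.T@np.stack([X,Y,Z],1)).as_rotvec(degrees=True);out.append(np.round(rv,1))
    print(*out)
E
python3 - <<'E'
from h import *
st()
a=snap('scene','s0.png');b=snap('top','t0.png')
for s in(a,b):print(np.round(s['world_to_cam'],3).tolist(),s['intrinsics'][0,0])
E
```

```text
t 0.0 pos [ 0.1476 -0.6067  0.2379] F [ 0.8 -0.2 -0.3] M [0.01 0.01 0.03] op 1.0 ff 0.0
[[0.972, 0.237, -0.001], [0.237, -0.972, 0.002], [-0.0, -0.002, -1.0]] [ 1.37  0.69 -0.19  1.57  0.16  0.9  -0.22]
[[0.827, 0.561, -0.012, -0.475], [0.419, -0.632, -0.651, -0.101], [-0.373, 0.534, -0.759, 1.375], [0.0, 0.0, 0.0, 1.0]] 505.7615909488366
[[-0.03, -1.0, 0.001, 0.109], [-0.979, 0.029, -0.2, 0.532], [0.2, -0.007, -0.98, 1.272], [0.0, 0.0, 0.0, 1.0]] 439.77222156727794
```

View pics/s0.png

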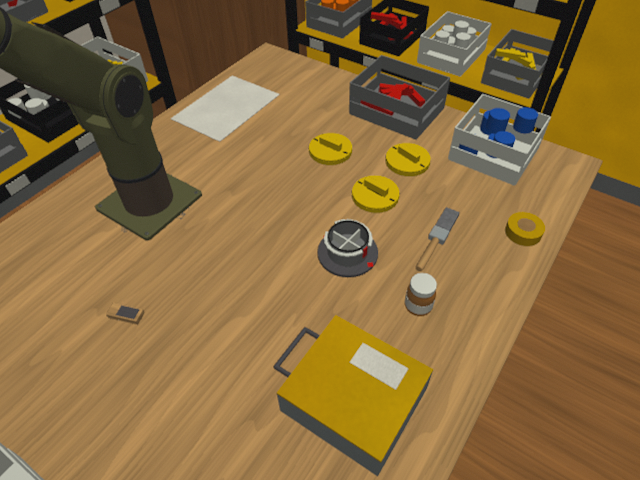

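View pics/t0.png

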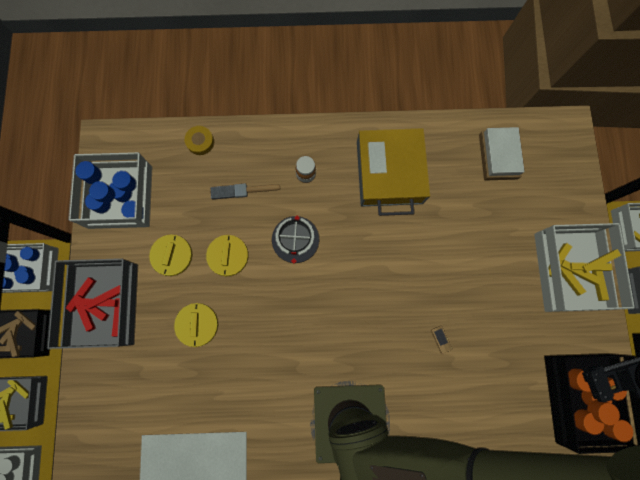

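The top view shows the cabinet at (393,166) with its handle at (396,208), and the canister at (295,240) with red marks up and down. The three lid look-alikes are at (170,256), (227,256) and (195,325). (227,256) is farthest to the robot's right, so that is the lid.

```bash
cat > m.py <<'E'
from h import *
s=snap('top');W=cloud(s);f=s['frame'].astype(int);hsv=cv2.cvtColor(s['frame'],cv2.COLOR_RGB2HSV)
def box(u0,v0,u1,v1):
    m=np.zeros((480,640),bool);m[v0:v1,u0:u1]=1;return m
def rect(m,n):
    P=W[m][:,:2]; r=cv2.minAreaRect((P*1000).astype(np.float32)); print(n,np.round(r[0],1),np.round(r[1],1),round(r[2],1),'z',np.round(np.nanpercentile(W[m][:,2],[5,50,95]),4),m.sum())
h=W[...,2]
rect(box(340,110,450,205)&(h>.08),'cab top')
rect(box(360,195,430,225)&(h>.045)&(h<.07),'handle')
rect(box(265,210,325,270)&(h>.055),'canrim')
red=(hsv[...,1]>150)&((hsv[...,0]<8)|(hsv[...,0]>172))&(hsv[...,2]>80)
for b in[(265,210,325,235),(265,245,325,270)]:
    m=box(*b)&red; print('red',np.round(np.nanmean(W[m],0),4),m.sum())
lid=box(200,230,255,285)
rect(lid&(h>.010),'lid');rect(lid&(h>.028),'bar')
for n,b in dict(jar=(290,150,320,185),brush=(205,178,285,203),cage=(428,323,455,356)).items():rect(box(*b)&(h>.006),n)
E
python3 m.py
```

```text
cab top [ 758.1 -161.7] [223.  201.3] 0.6 z [0.0822 0.0863 0.0908] 4488
handle [ 627.8 -161.2] [201.3  61.7] 86.3 z [0.049  0.0619 0.0676] 341
canrim [544.3 146.5] [112.  109.7] 85.8 z [0.0566 0.0634 0.0724] 406
red [0.6105 0.14   0.0219] 15
red [0.4797 0.1533 0.0215] 21
lid [500.  356.8] [127.2 127.3] 32.8 z [0.0153 0.0203 0.0484] 1354
bar [497.9 343. ] [48.  69.2] 84.4 z [0.0313 0.0478 0.0529] 172
jar [781.9 109.3] [ 90.2 116.7] 88.1 z [0.0076 0.0825 0.0894] 474
brush [709.5 305. ] [252.3  80.8] 88.4 z [0.0075 0.0185 0.0242] 720
cage [ 228.4 -282.4] [75.6 87.4] 87.5 z [0.0081 0.0168 0.0211] 329
```

```bash
python3 -c "
from h import *
go([.60,-.162,.24],0)"
```

```text
[ 544.7 -325.2   -1.5] [-1.000e-01  1.000e-01  1.037e+02] [ -0.1  -0.  -76.3] [-1.000e-01  1.000e-01  1.037e+02]
```

Call:
move_arm([
  [50,-30,0,0,0,0,0],
  [100,-60,0,0,0,0,0],
  [150,-90,0,0,0,0,0],
  [200,-120,0,0,0,0,0],
  [250,-150,0,0,0,0,0],
])

```text
clock: 0.78
tool_pos: [0.3564, -0.4009, 0.2387]
eef_rot: [0.993, 0.119, 0.0, -0.0]
contact_force: [1.8, -0.9, -0.6]
opening: 0.997
finger_force: 0.0
```

Call:
move_arm([
  [50,-30,0,0,0,0,0],
  [100,-60,0,0,0,0,0],
  [150,-90,0,0,0,0,0],
  [200,-120,0,0,0,0,0],
  [250,-150,0,0,0,0,0],
])

```text
clock: 1.4
tool_pos: [0.5637, -0.1961, 0.2385]
eef_rot: [0.993, 0.119, -0.0, 0.0]
contact_force: [1.0, -0.2, 0.8]
opening: 0.998
finger_force: 0.0
```

Call:
move_arm([
  [45,-25,0,0,0,-10,0],
  [45,-25,0,0,0,-20,0],
  [45,-25,0,0,0,-30,0],
  [45,-25,0,0,0,-40,0],
  [45,-25,0,0,0,-50,0],
])

```text
clock: 2.02
tool_pos: [0.6002, -0.1626, 0.2383]
eef_rot: [0.848, 0.53, -0.0, -0.0]
contact_force: [0.2, -0.6, 0.5]
opening: 1.001
finger_force: 0.0
```

Call:
move_arm([
  [0,0,0,0,0,-10,0],
  [0,0,0,0,0,-20,0],
  [0,0,0,0,0,-26.3,0],
  [0,0,0,0,0,-26.3,0],
])

```text
clock: 2.52
tool_pos: [0.6002, -0.1627, 0.2383]
eef_rot: [0.708, 0.707, -0.0, -0.0]
contact_force: [-0.3, -0.4, -0.2]
opening: 0.999
finger_force: 0.0
```

```bash
python3 -c "
from h import *
st()
s=snap('wrist','w1.png');print(np.round(s['world_to_cam'],3).tolist(),s['intrinsics'][0,0])
W=cloud(s);h=W[...,2]
print('cam',np.linalg.inv(s['world_to_cam'])[:3,3])
m=(h>.048)&(h<.068)&(W[...,0]<.64)
rr=cv2.minAreaRect((W[m][:,:2]*1000).astype(np.float32));print(rr,m.sum(),np.nanmedian(h[m]))
"
```

```text
t 2.52 pos [ 0.6002 -0.1627  0.2383] F [-0.3 -0.4 -0.2] M [ 0.05 -0.05  0.02] op 0.999 ff 0.0
[[0.002, 1.0, -0.001], [1.0, -0.002, 0.0], [0.0, -0.001, -1.0]] [ 0.47  0.72 -0.51  1.57  0.4   0.96 -0.17]
[[1.0, -0.002, -0.002, -0.601], [-0.002, -0.955, 0.296, -0.195], [-0.002, -0.296, -0.955, 0.344], [0.0, 0.0, 0.0, 1.0]] 359.47952301218106
cam [ 0.60115368 -0.08643071  0.3852136 ]
((619.6936645507812, -163.88357543945312), (110.2340087890625, 40.445518493652344), 89.92877197265625) 1944 0.06297008771212126
```

View pics/w1.png

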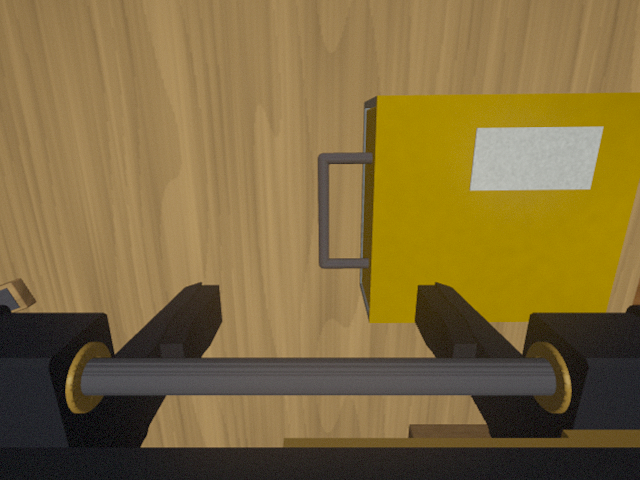

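The wrist view shows the handle bar upright at column 323, rows 158–264. That puts its centre at about (0.6045, -0.164).

Call:
move_arm([
  [-1,4,0,0,0,0,0.66],
  [-1,4,30,0,0,0,0.66],
  [-1,4,60,0,0,0,0.66],
  [-1,4,90,0,0,0,0.66],
  [-1,4,110,0,0,0,0.66],
], newtons=25)

```text
clock: 3.2
tool_pos: [0.6043, -0.1636, 0.1273]
eef_rot: [0.708, 0.707, -0.001, -0.0]
contact_force: [0.4, -0.0, 1.3]
opening: 0.457
finger_force: 0.0
```

Call:
move_arm([
  [0,0,25,0,0,0,0.66],
  [0,0,50,0,0,0,0.66],
  [0,0,75,0,0,0,0.66],
  [0,0,86,0,0,0,0.66],
  [0,0,86,0,0,0,0.66],
])

```text
clock: 3.82
tool_pos: [0.6045, -0.1635, 0.0423]
eef_rot: [0.707, 0.707, -0.0, -0.0]
contact_force: [0.8, 0.7, 0.5]
opening: 0.343
finger_force: 0.0
```

Call:
move_arm([
  [0,0,0,0,0,0,1],
  [0,0,0,0,0,0,1],
  [0,0,0,0,0,0,1],
  [0,0,0,0,0,0,1],
], newtons=25)

```text
clock: 4.32
tool_pos: [0.605, -0.1637, 0.0436]
eef_rot: [0.707, 0.707, 0.0, 0.001]
contact_force: [-0.6, 1.0, 5.7]
opening: 0.105
finger_force: 25.0
```

Call:
move_arm([
  [0,-10,0,0,0,0,1],
  [0,-25,0,0,0,0,1],
  [0,-40,0,0,0,0,1],
  [0,-60,0,0,0,0,1],
  [0,-80,0,0,0,0,1],
])

```text
clock: 4.95
tool_pos: [0.5253, -0.1644, 0.0436]
eef_rot: [0.707, 0.707, 0.001, 0.002]
contact_force: [2.2, -4.0, 1.8]
opening: 0.102
finger_force: 25.0
```

Call:
move_arm([
  [0,-20,0,0,0,0,1],
  [0,-40,0,0,0,0,1],
  [0,-55,0,0,0,0,1],
  [0,-68,0,0,0,0,1],
  [0,-76,0,0,0,0,1],
])

```text
clock: 5.58
tool_pos: [0.4484, -0.1652, 0.0435]
eef_rot: [0.708, 0.706, -0.0, 0.001]
contact_force: [1.7, -4.4, 5.0]
opening: 0.104
finger_force: 25.0
```

Call:
move_arm([
  [0,-3,0,0,0,0,1],
  [0,-6,0,0,0,0,1],
  [0,-8,0,0,0,0,1],
  [0,-8,0,0,0,0,1],
])

```text
clock: 6.08
tool_pos: [0.445, -0.1652, 0.0436]
eef_rot: [0.708, 0.706, 0.003, 0.004]
contact_force: [8.9, -4.7, 1.5]
opening: 0.105
finger_force: 25.0
```

Call:
move_arm([
  [0,4,0,0,0,0,0.66],
  [0,4,0,0,0,0,0.66],
  [0,4,0,0,0,0,0.66],
  [0,4,-30,0,0,0,0.66],
  [0,4,-70,0,0,0,0.66],
])

```text
clock: 6.7
tool_pos: [0.4431, -0.163, 0.1127]
eef_rot: [0.707, 0.707, -0.001, -0.002]
contact_force: [0.7, -0.7, -0.2]
opening: 0.343
finger_force: 0.0
```

Call:
move_arm([
  [0,0,-50,0,0,0,0.66],
  [0,20,-100,0,0,0,0.4],
  [0,70,-120,0,0,0,0.4],
  [0,120,-130,0,0,0,0.4],
  [0,145,-140,0,0,0,0.4],
])

```text
clock: 7.32
tool_pos: [0.591, -0.1631, 0.2527]
eef_rot: [0.707, 0.707, 0.0, -0.0]
contact_force: [0.2, 0.8, 0.3]
opening: 0.602
finger_force: 0.0
```

Call:
move_arm([
  [0,0,0,0,0,0,0.4],
  [0,0,0,0,0,0,0.4],
])

```text
clock: 7.58
tool_pos: [0.5876, -0.1636, 0.2517]
eef_rot: [0.707, 0.707, -0.001, -0.001]
contact_force: [-0.3, -0.0, 0.2]
opening: 0.6
finger_force: 0.0
```

```bash
cat > tins.py <<'E'
from h import *
import sys
def tins(name='wrist',save=None):
    s=snap(name,save);W=cloud(s);hsv=cv2.cvtColor(s['frame'],cv2.COLOR_RGB2HSV)
    red=(hsv[...,1]>130)&((hsv[...,0]<8)|(hsv[...,0]>172))&(hsv[...,2]>60)&(W[...,2]>.03)&(W[...,2]<.09)&(W[...,0]>.35)
    n,l,stt,c=cv2.connectedComponentsWithStats(red.astype(np.uint8))
    for i in range(1,n):
        if stt[i,4]>15:
            P=W[l==i];top=P[P[:,2]>np.nanmax(P[:,2])-.008]
            cc,rad=cv2.minEnclosingCircle((top[:,:2]*1000).astype(np.float32));print(np.round(cc,1),round(rad,1),'z',np.round(np.nanmedian(top[:,2]),4),stt[i,4],np.round(c[i]))
if __name__=='__main__':
    st();tins('wrist',sys.argv[1]);print('top:');tins('top')
E
python3 tins.py w2.png
```

```text
t 7.58 pos [ 0.5876 -0.1636  0.2517] F [-0.3 -0.   0.2] M [-0.02 -0.07 -0.01] op 0.6 ff 0.0
[[-0.0, 1.0, -0.003], [1.0, 0.0, -0.0], [-0.0, -0.003, -1.0]] [ 0.5   0.7  -0.54  1.58  0.41  0.98 -0.18]
[ 531.5 -116.1] 13.6 z 0.0548 653 [259. 157.]
[ 587.6 -122.8] 13.4 z 0.0548 620 [318. 165.]
[ 589.8 -201.8] 13.3 z 0.0548 518 [321. 244.]
top:
[ 586.3 -120.2] 12.8 z 0.0562 59 [382. 220.]
[ 588.9 -193.9] 8.4 z 0.0546 22 [406. 219.]
[ 530.2 -113.7] 12.2 z 0.0551 56 [381. 238.]
[365.  751.9] 19.0 z 0.0827 352 [ 80. 296.]
[363.3 661.4] 5.8 z 0.0869 24 [117. 301.]
[354.2 696.2] 18.8 z 0.0885 36 [102. 304.]
```

View pics/w2.png

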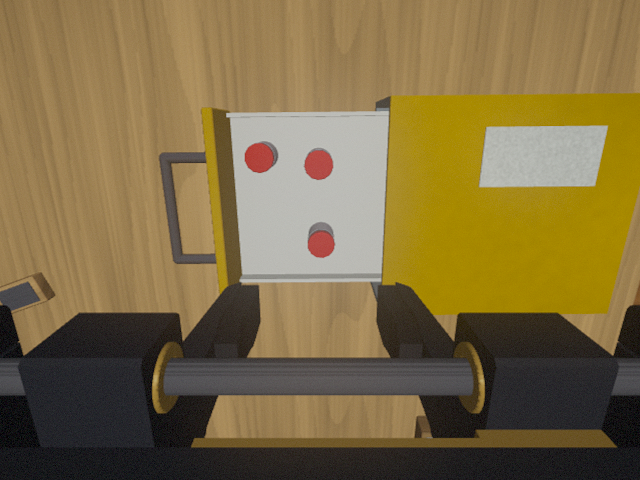

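The wrist view shows three tins, with red caps at (259,157), (318,165) and (321,244). Before planning the release in the pockets I'll check the fingertip geometry.

```bash
python3 - <<'E'
from h import *
s0=r.get_state();M=R.from_quat(s0['eef_rot']).as_matrix()
for n in('wrist','scene'):
    s=snap(n,'sc2.png' if n=='scene' else None);W=cloud(s);T=((W-s0['tool_pos'])@M*1000).reshape(-1,3)
    T=T[~np.isnan(T[:,0])]
    print(n)
    for z in range(4,-70,-5):
        q=T[(T[:,2]<z)&(T[:,2]>=z-5)&(abs(T[:,1])<75)&(abs(T[:,0])<30)]
        for sg in(-1,1):
            p=q[q[:,1]*sg>0]
            if len(p)>3: print(z-2.5,sg,'y',np.round(np.percentile(p[:,1],[1,99])),'x',np.round(np.percentile(p[:,0],[1,99])),len(p))
E
```

```text
wrist
1.5 -1 y [-34. -26.] x [-4. 10.] 12
1.5 1 y [27. 32.] x [-3.  9.] 9
-3.5 -1 y [-37. -26.] x [-9. 11.] 190
-3.5 1 y [27. 38.] x [-9. 11.] 196
-8.5 -1 y [-39. -26.] x [-8. 11.] 270
-8.5 1 y [27. 40.] x [-8. 11.] 268
-13.5 -1 y [-40. -26.] x [-8. 11.] 284
-13.5 1 y [27. 41.] x [-8. 11.] 290
-18.5 -1 y [-40. -26.] x [-9. 11.] 358
-18.5 1 y [27. 41.] x [-8. 11.] 355
-23.5 -1 y [-41. -26.] x [-9. 11.] 445
-23.5 1 y [27. 42.] x [-9. 11.] 467
-28.5 -1 y [-41. -27.] x [-8. 11.] 426
-28.5 1 y [28. 42.] x [-8. 11.] 411
-33.5 -1 y [-42. -27.] x [-5. 11.] 390
-33.5 1 y [28. 42.] x [-5. 11.] 401
-38.5 -1 y [-42. -26.] x [-1. 11.] 402
-38.5 1 y [27. 43.] x [ 2. 11.] 399
-43.5 -1 y [-42. -26.] x [ 3. 11.] 704
-43.5 1 y [27. 43.] x [ 3. 11.] 705
-48.5 -1 y [-42. -26.] x [-10.  11.] 469
-48.5 1 y [27. 43.] x [-10.  11.] 463
-53.5 -1 y [-40. -33.] x [-10.  11.] 303
-53.5 1 y [34. 41.] x [-11.  11.] 299
-58.5 -1 y [-35. -33.] x [-11.  11.] 194
-58.5 1 y [34. 35.] x [-11.   1.] 186
-63.5 -1 y [-34. -33.] x [-11.   5.] 289
-63.5 1 y [34. 35.] x [-11.   5.] 291
-68.5 -1 y [-34. -33.] x [-7. 30.] 447

[... 176 characters left out ...]
11.   7.] 22
-8.5 1 y [29. 41.] x [-12.   9.] 18
-13.5 -1 y [-39. -25.] x [-11.   7.] 18
-13.5 1 y [27. 42.] x [-12.   6.] 22
-18.5 -1 y [-42. -25.] x [-11.   4.] 27
-18.5 1 y [27. 42.] x [-11.   1.] 15
-23.5 -1 y [-40. -25.] x [-11.   1.] 21
-23.5 1 y [29. 43.] x [-10.   1.] 12
-28.5 -1 y [-41. -27.] x [-11.  -2.] 20
-28.5 1 y [40. 43.] x [-11.  -4.] 6
-33.5 -1 y [-41. -27.] x [-11.   8.] 17
-33.5 1 y [41. 43.] x [-11.  -4.] 7
-38.5 -1 y [-39. -26.] x [-12.   8.] 15
-43.5 -1 y [-42. -25.] x [-11.   6.] 25
-48.5 -1 y [-35. -33.] x [-11.   4.] 7
-53.5 -1 y [-34. -33.] x [-5. -0.] 4
-58.5 -1 y [-34. -33.] x [-8. -3.] 5
-63.5 -1 y [-34. -33.] x [-9. -4.] 5
-68.5 -1 y [-35. -33.] x [-28.  -8.] 8
```

Call:
move_arm([
  [10,-10,25,0,0,10.2,0.59],
  [20,-20,50,0,0,20.4,0.59],
  [30,-30,75,0,0,30.6,0.59],
  [40,-42,100,0,0,40.7,0.59],
  [50,-53,110,0,0,50.8,0.59],
], newtons=12)

```text
clock: 8.4
tool_pos: [0.5347, -0.1133, 0.1415]
eef_rot: [0.943, 0.332, -0.001, -0.001]
contact_force: [0.8, -0.5, -0.4]
opening: 0.415
finger_force: 0.0
```

Call:
move_arm([
  [0,0,0,0,0,0,0.59],
  [0,0,0,0,0,0,0.59],
  [0,0,0,0,0,0,0.59],
])

```text
clock: 8.78
tool_pos: [0.5374, -0.1143, 0.1433]
eef_rot: [0.942, 0.336, 0.001, 0.0]
contact_force: [0.3, 0.5, -0.6]
opening: 0.409
finger_force: 0.0
```

```bash
python3 - <<'E'
from tins import *
st();tins('wrist')
go([.5346,-.1136,.045],np.radians(-50.8))
E
```

```text
t 8.78 pos [ 0.5374 -0.1143  0.1433] F [ 0.3  0.5 -0.6] M [-0.04 -0.02 -0.05] op 0.409 ff 0.0
[[0.775, 0.632, 0.002], [0.632, -0.775, -0.0], [0.001, 0.001, -1.0]] [ 0.26  0.73 -0.22  1.88  0.29  0.56 -1.04]
[ 587.8 -122.3] 13.7 z 0.0548 1272 [375. 193.]
[ 531.5 -115.9] 13.9 z 0.0548 1133 [314. 249.]
[ 589.9 -201.9] 14.0 z 0.0548 1105 [461. 261.]
[-1.8 -2.3 98.2] [-1.0e-01 -1.0e-01  1.8e+02] [ 0.1 -0.1 -0. ] [-1.0e-01 -1.0e-01  1.8e+02]
```

Call:
move_arm([
  [-2,-2.3,30,0,0,0,0.59],
  [-2,-2.3,60,0,0,0,0.59],
  [-2,-2.3,85,0,0,0,0.59],
  [-2,-2.3,98,0,0,0,0.59],
  [-2,-2.3,98,0,0,0,0.59],
])

```text
clock: 9.45
tool_pos: [0.5334, -0.1132, 0.0443]
eef_rot: [0.942, 0.335, -0.0, -0.0]
contact_force: [0.3, -0.2, -0.1]
opening: 0.411
finger_force: 0.0
```

Call:
move_arm([
  [0,0,0,0,0,0,1],
  [0,0,0,0,0,0,1],
  [0,0,0,0,0,0,1],
  [0,0,0,0,0,0,1],
], newtons=12)

```text
clock: 9.95
tool_pos: [0.5342, -0.1132, 0.0454]
eef_rot: [0.942, 0.335, 0.001, 0.0]
contact_force: [0.6, 0.3, 4.8]
opening: 0.309
finger_force: 12.0
```

Call:
move_arm([
  [0,0,-15,0,0,0,1],
  [0,0,-40,0,0,0,1],
  [0,0,-80,0,0,0,1],
  [0,0,-120,0,0,0,1],
  [0,0,-150,0,0,0,1],
])

```text
clock: 10.58
tool_pos: [0.5335, -0.113, 0.1972]
eef_rot: [0.942, 0.335, 0.001, 0.0]
contact_force: [-1.1, 0.1, -1.0]
opening: 0.312
finger_force: 12.0
```

Call:
move_arm([
  [25,-35,0,0,0,0,1],
  [60,-80,0,0,0,0,1],
  [95,-125,0,0,0,0,1],
  [125,-165,0,0,0,0,1],
  [148,-195,0,0,0,0,1],
])

```text
clock: 11.2
tool_pos: [0.5242, 0.1343, 0.1955]
eef_rot: [0.942, 0.336, 0.0, -0.0]
contact_force: [0.4, 0.3, 0.9]
opening: 0.307
finger_force: 12.0
```

Call:
move_arm([
  [0,0,0,0,0,0,1],
  [0,0,0,0,0,0,1],
  [0,0,0,0,0,0,1],
])

```text
clock: 11.58
tool_pos: [0.5251, 0.1296, 0.1948]
eef_rot: [0.943, 0.334, -0.0, 0.001]
contact_force: [-0.4, -0.4, -1.1]
opening: 0.311
finger_force: 12.0
```

```bash
cat > can.py <<'E'
from h import *
import sys
from scipy.optimize import least_squares
s0=st();s=snap('wrist',sys.argv[1]);W=cloud(s)
def fit(m,n,r0=None):
    P=W[m][:,:2]*1000
    x=least_squares(lambda p:np.hypot(P[:,0]-p[0],P[:,1]-p[1])-p[2],[545,147,50],loss='soft_l1').x;print(n,np.round(x,1),m.sum())
    return x
h=W[...,2];hsv=cv2.cvtColor(s['frame'],cv2.COLOR_RGB2HSV)
near=np.hypot(W[...,0]-.545,W[...,1]-.147)
e=(near>.044)&(near<.052)&(h>.064)&(h<.074)
fit(e,'gasket/rim top')
g=(near>.055)&(near<.09)&(h>.006)&(h<.014)
P=(W[g][:,:2]*1000).astype(np.float32);print('base circ',cv2.minEnclosingCircle(P))
red=(hsv[...,1]>150)&((hsv[...,0]<8)|(hsv[...,0]>172))&(hsv[...,2]>60)&(near<.09)&(near>.05)&(h<.03)
n,l,q,c=cv2.connectedComponentsWithStats(red.astype(np.uint8))
for i in range(1,n):
    if q[i,4]>10:print('red',np.round(np.nanmean(W[l==i],0)*1000,1),q[i,4],c[i])
wm=(near<.040)&(h>.046)&(h<.053)&(hsv[...,1]<60);Q=W[wm][:,:2]*1000
if wm.sum()>50:
    # cross wall fit: centre + yaw
    f=lambda p:np.minimum(abs((Q[:,0]-p[0])*np.cos(p[2])+(Q[:,1]-p[1])*np.sin(p[2])),abs(-(Q[:,0]-p[0])*np.sin(p[2])+(Q[:,1]-p[1])*np.cos(p[2])))
    x=least_squares(f,[545,147,-.1],loss='soft_l1').x;print('cross',x,np.degrees(x[2]),wm.sum(),np.abs(f(x)).mean())
E
python3 can.py w3.png
```

```text
t 11.57 pos [0.5251 0.1296 0.1948] F [-0.4 -0.4 -1.1] M [-0.04 -0.02 -0.07] op 0.311 ff 11.99901133775711
[[0.777, 0.63, -0.0], [0.63, -0.777, -0.001], [-0.001, 0.001, -1.0]] [-0.2   0.64 -0.21  1.87  0.21  0.66 -1.43]
gasket/rim top [545.3 146.4  46.9] 2247
base circ ((545.4122924804688, 146.24847412109375), 76.87036895751953)
red [613.  139.1  11.8] 221 [371.94570136 127.96832579]
red [475.  153.   11.9] 109 [265.67889908 235.28440367]
cross [ 5.45169992e+02  1.46304286e+02 -9.54239484e-02] -5.467389506319728 1066 1.1047605190803225
```

View pics/w3.png

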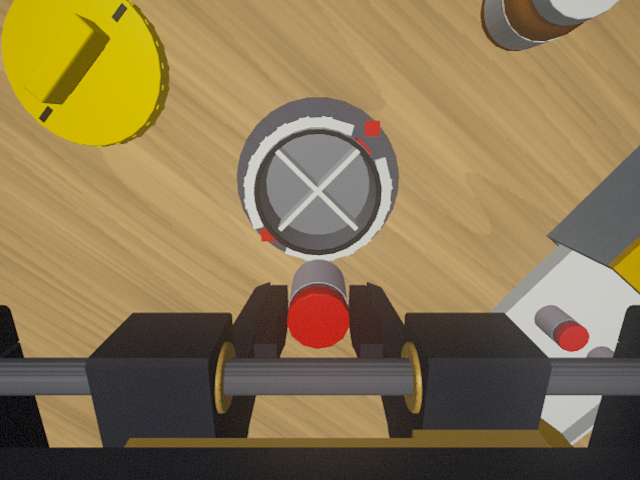

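The canister is at (545.2, 146.4) with yaw -5.6°, and the tin hangs upright at (318,315).

```bash
cat > held.py <<'E'
from h import *
def held():
    s0=st();M=R.from_quat(s0['eef_rot']).as_matrix();s=snap('wrist');W=cloud(s);hsv=cv2.cvtColor(s['frame'],cv2.COLOR_RGB2HSV)
    T=(W-s0['tool_pos'])@M*1000
    m=(hsv[...,1]>130)&((hsv[...,0]<8)|(hsv[...,0]>172))&(np.abs(T[...,0])<25)&(np.abs(T[...,1])<18)&(np.abs(T[...,2]+12)<14)
    P=T[m];z=np.percentile(P[:,2],10);P=P[P[:,2]<z+4];c,rad=cv2.minEnclosingCircle(P[:,:2].astype(np.float32));print('cap in tool',np.round(c,1),round(rad,1),'top z',round(z,1))
    return np.array(c),z
C=np.array([545.2,146.4])
def place(phi,yaw,z=.1):
    c,_=held();M=R.from_quat(r.get_state()['eef_rot']).as_matrix()
    p=C+28.5*np.array([np.cos(np.radians(phi)),np.sin(np.radians(phi))])-M[:2,:2]@c
    go([p[0]/1000,p[1]/1000,z],np.radians(yaw))
E
python3 -c "
from held import *
place(180+39.4,-50.6)"
```

```text
t 11.62 pos [0.5252 0.1297 0.1948] F [-0.7  0.8 -0.4] M [ 0.   -0.05 -0.04] op 0.309 ff 11.999111026525497
[[0.777, 0.63, -0.0], [0.63, -0.777, -0.001], [-0.001, 0.001, -1.0]] [-0.2   0.64 -0.21  1.87  0.21  0.66 -1.43]
cap in tool [-3.1 -0.8] 15.1 top z -10.1
[ 0.5  0.8 94.8] [ 1.000e-01 -1.000e-01  1.796e+02] [ 0.   0.  -0.4] [ 1.000e-01 -1.000e-01  1.796e+02]
```

Call:
move_arm([
  [0.5,0.8,30,0,0,0,1],
  [0.5,0.8,60,0,0,0,1],
  [0.5,0.8,90,0,0,0,1],
  [0.5,0.8,100,0,0,0,1],
  [0.5,0.8,110,0,0,0,1],
])

```text
clock: 12.3
tool_pos: [0.5265, 0.1311, 0.0848]
eef_rot: [0.942, 0.335, 0.0, 0.0]
contact_force: [-0.4, -0.1, 0.4]
opening: 0.312
finger_force: 12.0
```

Call:
move_arm([
  [0,0,10,0,0,0,1],
  [0,0,20,0,0,0,1],
  [0,0,28,0,0,0,1],
  [0,0,30,0,0,0,1],
  [0,0,30,0,0,0,1],
])

```text
clock: 12.92
tool_pos: [0.526, 0.1313, 0.0547]
eef_rot: [0.942, 0.335, 0.0, 0.0]
contact_force: [0.1, 1.4, -0.4]
opening: 0.312
finger_force: 12.0
```

Call:
move_arm([
  [0,0,1,0,0,0,0.636],
  [0,0,1,0,0,0,0.636],
  [0,0,1,0,0,0,0.636],
  [0,0,-10,0,0,0,0.636],
  [0,0,-25,0,0,0,0.636],
])

```text
clock: 13.55
tool_pos: [0.5254, 0.1313, 0.0805]
eef_rot: [0.942, 0.335, -0.001, 0.0]
contact_force: [0.3, -0.6, 0.5]
opening: 0.363
finger_force: 0.0
```

Call:
move_arm([
  [0,0,-50,0,0,0,0.59],
  [0,0,-100,0,0,0,0.59],
  [-30,60,-120,0,0,0,0.59],
  [-55,110,-120,0,0,0,0.59],
  [-80,160,-120,0,0,0,0.59],
])

```text
clock: 14.18
tool_pos: [0.5652, -0.0455, 0.2015]
eef_rot: [0.942, 0.335, 0.001, 0.001]
contact_force: [-0.3, 0.0, -1.0]
opening: 0.411
finger_force: 0.0
```

Call:
move_arm([
  [-18,40,0,0,0,0,0.59],
  [-36,76,20,0,0,0,0.59],
  [-36,76,50,0,0,0,0.59],
  [-36,76,50,0,0,0,0.59],
  [-36,76,50,0,0,0,0.59],
])

```text
clock: 14.8
tool_pos: [0.5856, -0.1239, 0.1512]
eef_rot: [0.942, 0.336, 0.001, 0.0]
contact_force: [0.4, 0.5, 0.2]
opening: 0.407
finger_force: 0.0
```

```bash
python3 - <<'E'
from tins import *
st();tins('wrist','w4.png');print('top');tins('top')
go([.5846,-.125,.045],np.radians(-50.6))
E
```

```text
t 14.8 pos [ 0.5856 -0.1239  0.1512] F [0.4 0.5 0.2] M [ 0.01 -0.02 -0.03] op 0.407 ff 0.0
[[0.774, 0.633, 0.001], [0.633, -0.774, 0.0], [0.001, 0.001, -1.0]] [ 0.27  0.77 -0.25  1.73  0.28  0.68 -1.01]
[ 587.7 -122.3] 13.8 z 0.0549 1068 [318. 235.]
[ 589.7 -201.8] 14.1 z 0.0547 632 [406. 293.]
top
[ 589.  -199.9] 12.6 z 0.0567 59 [408. 219.]
[522.1 129. ] 12.8 z 0.0645 64 [300. 243.]
[365.9 751.2] 18.3 z 0.0834 351 [ 80. 296.]
[363.4 673.7] 11.8 z 0.0885 26 [111. 302.]
[361.9 659.2] 6.9 z 0.0811 19 [117. 301.]
[355.5 699.9] 17.0 z 0.0879 31 [102. 304.]
[ -1.9  -0.3 106.3] [-2.000e-01 -1.000e-01  1.799e+02] [ 0.1 -0.1 -0.1] [-2.000e-01 -1.000e-01  1.799e+02]
```

Call:
move_arm([
  [-2,0,40,0,0,0,0.59],
  [-2,0,75,0,0,0,0.59],
  [-2,0,98,0,0,0,0.59],
  [-2,0,106,0,0,0,0.59],
  [-2,0,106,0,0,0,0.59],
])

```text
clock: 15.52
tool_pos: [0.5841, -0.1259, 0.0443]
eef_rot: [0.942, 0.336, 0.0, 0.0]
contact_force: [-0.3, -0.2, -0.9]
opening: 0.408
finger_force: 0.0
```

Call:
move_arm([
  [0,0,0,0,0,0,1],
  [0,0,0,0,0,0,1],
  [0,0,0,0,0,0,1],
  [0,0,0,0,0,0,1],
], newtons=12)

```text
clock: 16.02
tool_pos: [0.5845, -0.1261, 0.0448]
eef_rot: [0.942, 0.335, 0.001, 0.0]
contact_force: [-1.4, 1.2, 5.9]
opening: 0.311
finger_force: 12.0
```

Call:
move_arm([
  [0,0,-15,0,0,0,1],
  [0,0,-40,0,0,0,1],
  [0,0,-80,0,0,0,1],
  [0,0,-120,0,0,0,1],
  [0,0,-150,0,0,0,1],
])

```text
clock: 16.65
tool_pos: [0.5837, -0.1263, 0.1963]
eef_rot: [0.942, 0.335, 0.001, 0.0]
contact_force: [1.1, -0.5, -0.0]
opening: 0.309
finger_force: 12.0
```

Call:
move_arm([
  [25,-35,0,0,0,0,1],
  [60,-85,0,0,0,0,1],
  [95,-135,0,0,0,0,1],
  [130,-185,0,0,0,0,1],
  [155,-220,0,0,0,0,1],
])

```text
clock: 17.27
tool_pos: [0.5638, 0.1457, 0.1946]
eef_rot: [0.942, 0.337, 0.0, -0.001]
contact_force: [-0.1, 0.5, -0.0]
opening: 0.315
finger_force: 12.0
```

Call:
move_arm([
  [10.5,-15,0,0,0,0,1],
  [10.5,-15,30,0,0,0,1],
  [10.5,-15,30,0,0,0,1],
  [10.5,-15,30,0,0,0,1],
])

```text
clock: 17.77
tool_pos: [0.564, 0.1589, 0.1644]
eef_rot: [0.942, 0.334, 0.0, 0.001]
contact_force: [-0.2, -0.4, 0.3]
opening: 0.308
finger_force: 12.0
```

```bash
python3 -c "
from held import *
place(39.4,-50.6,.055)"
```

```text
t 17.77 pos [0.564  0.1589 0.1644] F [-0.2 -0.4  0.3] M [-0.07 -0.    0.01] op 0.308 ff 11.987802386283875
[[0.777, 0.63, 0.001], [0.63, -0.777, -0.001], [-0.0, 0.001, -1.0]] [-0.23  0.74 -0.21  1.76  0.23  0.67 -1.46]
cap in tool [ 3.7 -0.8] 15.6 top z -10.9
[  1.7  -1.4 109.7] [-1.000e-01 -1.000e-01  1.797e+02] [ 0.1 -0.1 -0.3] [-1.000e-01 -1.000e-01  1.797e+02]
```

Call:
move_arm([
  [1.7,-1.4,40,0,0,0,1],
  [1.7,-1.4,80,0,0,0,1],
  [1.7,-1.4,95,0,0,0,1],
  [1.7,-1.4,105,0,0,0,1],
  [1.7,-1.4,110,0,0,0,1],
])

```text
clock: 18.45
tool_pos: [0.5646, 0.1624, 0.0543]
eef_rot: [0.942, 0.335, 0.001, 0.0]
contact_force: [-0.3, -1.4, 1.1]
opening: 0.308
finger_force: 13.0
```

Call:
move_arm([
  [0,0,0,0,0,0,1],
  [0,0,1,0,0,0,0.636],
  [0,0,1,0,0,0,0.636],
  [0,0,1,0,0,0,0.636],
  [0,0,-15,0,0,0,0.636],
])

```text
clock: 19.08
tool_pos: [0.5633, 0.1625, 0.0687]
eef_rot: [0.942, 0.335, -0.001, 0.0]
contact_force: [0.6, -0.3, -0.1]
opening: 0.364
finger_force: 0.0
```

Call:
move_arm([
  [0,0,-50,0,0,0,0.59],
  [0,0,-100,0,0,0,0.59],
  [-30,45,-100,0,0,0,0.59],
  [-65,90,-100,0,0,0,0.59],
  [-100,135,-100,0,0,0,0.59],
])

```text
clock: 19.7
tool_pos: [0.5727, -0.0056, 0.1704]
eef_rot: [0.942, 0.336, 0.002, 0.0]
contact_force: [-0.3, 0.2, 0.0]
opening: 0.412
finger_force: 0.0
```

Call:
move_arm([
  [-30,40,0,0,0,-10,0.59],
  [-60,85,0,0,0,-20,0.59],
  [-90,128,0,0,0,-30,0.59],
  [-110,158,0,0,0,-40,0.59],
  [-110,158,0,0,0,-50,0.59],
])

```text
clock: 20.32
tool_pos: [0.5866, -0.2018, 0.1698]
eef_rot: [0.713, 0.702, -0.0, 0.002]
contact_force: [-0.6, 1.3, -0.4]
opening: 0.412
finger_force: 0.0
```

Call:
move_arm([
  [0,0,0,0,0,-10,0.59],
  [0,0,0,0,0,-20,0.59],
  [0,0,0,0,0,-30,0.59],
  [0,0,0,0,0,-40,0.59],
  [0,0,0,0,0,-40,0.59],
])

```text
clock: 20.95
tool_pos: [0.5869, -0.1968, 0.1698]
eef_rot: [0.43, 0.903, 0.001, 0.001]
contact_force: [-0.1, -0.2, 1.0]
opening: 0.411
finger_force: 0.0
```

```bash
python3 - <<'E'
from tins import *
st();tins('wrist');print('top');tins('top')
go([.5873,-.1987,.045],np.radians(39.4))
E
```

```text
t 20.95 pos [ 0.5869 -0.1968  0.1698] F [-0.1 -0.2  1. ] M [-0.01 -0.18  0.03] op 0.411 ff 0.0
[[-0.63, 0.776, 0.002], [0.776, 0.63, 0.001], [-0.001, 0.002, -1.0]] [ 0.64  0.85 -0.73  1.64  0.68  0.92  0.33]
[ 589.6 -202.1] 13.5 z 0.0547 907 [316. 237.]
top
[ 589.3 -200.6] 12.2 z 0.0566 57 [408. 219.]
[568.1 165.4] 13.5 z 0.061 74 [288. 228.]
[522.7 129.2] 13.4 z 0.0603 64 [300. 243.]
[364.4 753. ] 17.0 z 0.0835 351 [ 80. 296.]
[367.1 659.4] 1.8 z 0.0884 20 [117. 301.]
[351.7 702.8] 20.2 z 0.0883 33 [101. 304.]
[360.2 669.9] 9.4 z 0.0884 17 [111. 303.]
[ -1.7  -0.9 124.5] [ 1.000e-01 -1.000e-01  1.796e+02] [ 0.1  0.1 -0.4] [ 1.000e-01 -1.000e-01  1.796e+02]
```

Call:
move_arm([
  [-1.7,-1,40,0,0,0,0.59],
  [-1.7,-1,80,0,0,0,0.59],
  [-1.7,-1,110,0,0,0,0.59],
  [-1.7,-1,124,0,0,0,0.59],
  [-1.7,-1,124,0,0,0,0.59],
])

```text
clock: 21.68
tool_pos: [0.5864, -0.1988, 0.0446]
eef_rot: [0.429, 0.903, -0.0, -0.0]
contact_force: [0.2, 0.4, -0.5]
opening: 0.41
finger_force: 0.0
```

Call:
move_arm([
  [0,0,0,0,0,0,1],
  [0,0,0,0,0,0,1],
  [0,0,0,0,0,0,1],
  [0,0,0,0,0,0,1],
], newtons=12)

```text
clock: 22.18
tool_pos: [0.5874, -0.1992, 0.0459]
eef_rot: [0.429, 0.903, 0.0, 0.001]
contact_force: [-0.9, -0.1, 5.8]
opening: 0.31
finger_force: 12.0
```

Call:
move_arm([
  [0,0,-15,0,0,0,1],
  [0,0,-40,0,0,0,1],
  [0,0,-80,0,0,0,1],
  [0,0,-120,0,0,0,1],
  [0,0,-150,0,0,0,1],
])

```text
clock: 22.8
tool_pos: [0.5866, -0.1989, 0.1973]
eef_rot: [0.429, 0.903, 0.0, 0.001]
contact_force: [0.2, 0.0, 0.2]
opening: 0.313
finger_force: 12.0
```

Call:
move_arm([
  [40,28,0,0,0,0,1],
  [85,58,0,0,0,0,1],
  [130,90,0,0,0,0,1],
  [175,120,0,0,0,0,1],
  [220,151,0,0,0,0,1],
])

```text
clock: 23.42
tool_pos: [0.564, 0.0684, 0.1954]
eef_rot: [0.429, 0.903, -0.0, 0.0]
contact_force: [1.1, 0.5, -0.9]
opening: 0.308
finger_force: 12.0
```

Call:
move_arm([
  [35,25,0,0,0,0,1],
  [50,35,20,0,0,0,1],
  [50,35,30,0,0,0,1],
  [50,35,30,0,0,0,1],
  [50,35,30,0,0,0,1],
])

```text
clock: 24.05
tool_pos: [0.5605, 0.1262, 0.1651]
eef_rot: [0.43, 0.903, -0.0, 0.0]
contact_force: [-0.1, -0.9, -0.2]
opening: 0.307
finger_force: 12.0
```

```bash
python3 -c "
from held import *
place(-50.6,39.4,.057)"; python3 can.py w5.png
```

```text
t 24.05 pos [0.5605 0.1262 0.1651] F [-0.1 -0.9 -0.2] M [-0.03 -0.1  -0.01] op 0.307 ff 11.997430622577667
[[-0.63, 0.777, 0.0], [0.777, 0.63, -0.001], [-0.001, -0.0, -1.0]] [ 0.08  0.8  -0.68  1.78  0.67  0.81 -0.25]
cap in tool [-2.1  1.6] 16.2 top z -9.5
[ -1.   -0.9 108.2] [ 1.000e-01 -0.000e+00  1.797e+02] [ 0.   0.1 -0.3] [ 1.000e-01 -0.000e+00  1.797e+02]
t 24.1 pos [0.5606 0.1264 0.1652] F [-0.4  0.1 -0.8] M [ 0.04 -0.16 -0.02] op 0.31 ff 11.997381895780563
[[-0.63, 0.777, 0.001], [0.777, 0.63, -0.0], [-0.001, 0.0, -1.0]] [ 0.08  0.8  -0.68  1.78  0.67  0.81 -0.25]
gasket/rim top [544.1 146.2  46.9] 2513
base circ ((544.0673217773438, 145.14340209960938), 76.95468139648438)
red [476.7 152.4  11.9] 251 [256.70517928 129.38247012]
red [615.6 139.4  11.5] 110 [375.58181818 244.88181818]
cross [ 5.44696833e+02  1.45614071e+02 -9.76807792e-02] -5.596696386901524 1451 1.8795273451150338
```

View pics/w5.png

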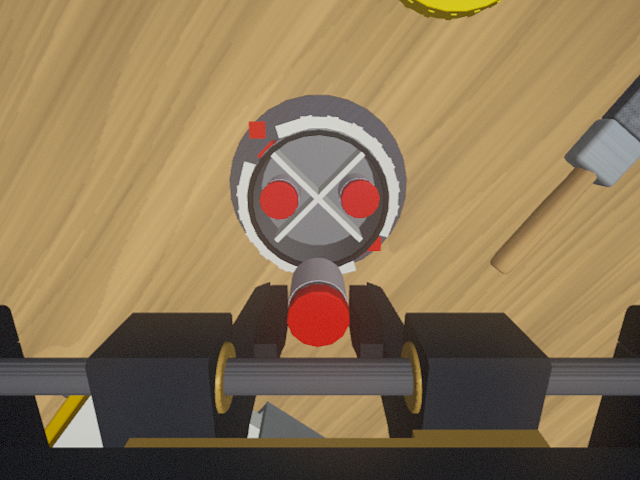

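Both placed tins stand upright in opposite pockets at (279,200) and (361,198). The third is held above the near pocket.

Call:
move_arm([
  [0,0.5,40,0,0,0,1],
  [0,0.5,80,0,0,0,1],
  [0,0.5,95,0,0,0,1],
  [0,0.5,104,0,0,0,1],
  [0,0.5,109,0,0,0,1],
])

```text
clock: 24.78
tool_pos: [0.5611, 0.1284, 0.0563]
eef_rot: [0.429, 0.903, 0.001, 0.001]
contact_force: [-0.1, -0.3, 0.3]
opening: 0.311
finger_force: 12.0
```

Call:
move_arm([
  [0,0,0,0,0,0,1],
  [0,0,0,0,0,0,0.645],
  [0,0,0,0,0,0,0.645],
  [0,0,0,0,0,0,0.645],
  [0,0,-15,0,0,0,0.645],
])

```text
clock: 25.4
tool_pos: [0.5602, 0.1281, 0.0706]
eef_rot: [0.429, 0.903, -0.0, -0.0]
contact_force: [0.5, -0.3, 0.4]
opening: 0.358
finger_force: 0.0
```

Call:
move_arm([
  [0,0,-40,0,0,0,0.645],
  [0,0,-80,0,0,0,0.645],
  [0,0,-130,0,0,0,0.4],
  [0,0,-180,0,0,0,0.4],
  [0,0,-180,0,0,0,0.4],
])

```text
clock: 26.02
tool_pos: [0.5629, 0.1301, 0.2559]
eef_rot: [0.429, 0.903, 0.004, 0.003]
contact_force: [0.1, 0.7, -0.8]
opening: 0.594
finger_force: 0.0
```

```bash
python3 - <<'E'
from tins import *
st();tins('wrist','w6.png');print('top');tins('top','t1.png')
E
python3 can.py x.png
python3 m.py | egrep 'lid|bar'
```

```text
t 26.02 pos [0.5629 0.1301 0.2559] F [ 0.1  0.7 -0.8] M [-0.05 -0.13  0.02] op 0.594 ff 0.0
[[-0.632, 0.775, 0.009], [0.775, 0.632, 0.004], [-0.003, 0.01, -1.0]] [ 0.13  0.69 -0.76  1.68  0.56  0.99 -0.15]
[494.3 150.7] 6.7 z 0.0598 44 [273. 143.]
[567.  165.3] 13.8 z 0.0607 641 [343. 181.]
[526.9 131.4] 13.8 z 0.0608 626 [287. 182.]
[562.8 124.6] 13.9 z 0.0607 602 [312. 211.]
[591.7 142.3] 7.0 z 0.0693 31 [348. 219.]
top
[567.6 165.3] 13.7 z 0.062 72 [288. 228.]
[561. 128.] 12.3 z 0.0611 27 [300. 231.]
[526.6 132. ] 12.3 z 0.0625 58 [299. 241.]
[364.9 750.7] 18.2 z 0.0843 356 [ 80. 296.]
[358.7 662.8] 10.6 z 0.0877 32 [116. 302.]
[357.  698.6] 24.7 z 0.0876 38 [102. 303.]
t 26.12 pos [0.5607 0.1281 0.2515] F [ 0.2  0.2 -0.2] M [-0.06 -0.08  0.02] op 0.595 ff 0.0
[[-0.632, 0.775, 0.002], [0.775, 0.632, 0.0], [-0.001, 0.001, -1.0]] [ 0.13  0.69 -0.76  1.69  0.56  0.98 -0.15]
gasket/rim top [544.1 146.   47. ] 1506
base circ ((544.0928955078125, 145.68576049804688), 76.9234848022461)
red [476.4 151.9  11.9] 160 [268.825 129.825]
red [613.3 138.7  11.7] 105 [360.4952381 220.6      ]
cross [ 5.44521403e+02  1.45331082e+02 -9.58815358e-02] -5.493607337353679 826 1.8998411829916153
lid [499.4 356.8] [127.4 126. ] 61.2 z [0.0153 0.0205 0.0488] 1359
bar [505.9 351.5] [83.2 36.1] 1.2 z [0.0322 0.0478 0.0529] 173
```

View pics/t1.png

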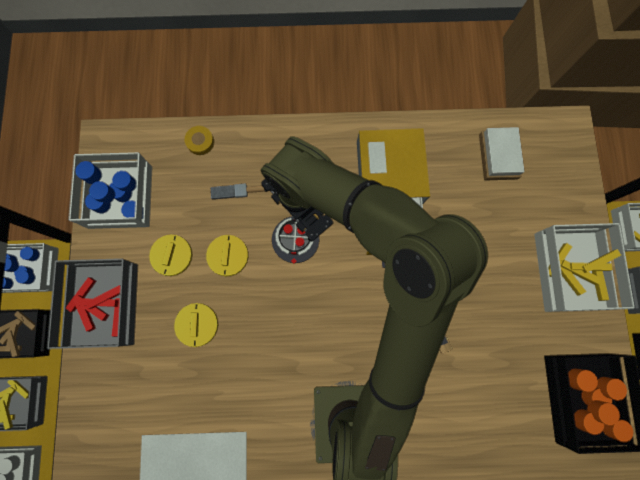

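All three tins are upright in their pockets (wrist caps at z≈0.060), and the lid is still at (227,256). Next I'll move over the lid.

Call:
move_arm([
  [45,20,0,0,0,-9,0.2],
  [90,40,0,0,0,-18,0.2],
  [135,60,0,0,0,-27,0.2],
  [180,80,0,0,0,-36,0.2],
  [216,98,0,0,0,-45.6,0.2],
])

```text
clock: 26.85
tool_pos: [0.4984, 0.359, 0.2492]
eef_rot: [0.042, 0.999, -0.001, -0.001]
contact_force: [-0.5, 0.5, 0.0]
opening: 0.803
finger_force: 0.0
```

Call:
move_arm([
  [0,0,20,0,0,0,0.2],
  [0,0,30,0,0,0,0.2],
  [0,0,30,0,0,0,0.2],
  [0,0,30,0,0,0,0.2],
])

```text
clock: 27.35
tool_pos: [0.5007, 0.3564, 0.2208]
eef_rot: [0.047, 0.999, -0.0, 0.0]
contact_force: [-0.7, 0.4, 0.5]
opening: 0.801
finger_force: 0.0
```

```bash
cat > lid.py <<'E'
from h import *
import sys
from scipy.optimize import least_squares
def lid(c0,zb,save=None):
    st();s=snap('wrist',save);W=cloud(s);hsv=cv2.cvtColor(s['frame'],cv2.COLOR_RGB2HSV);h=W[...,2]
    near=np.hypot(W[...,0]-c0[0],W[...,1]-c0[1])<.085
    yel=(abs(hsv[...,0].astype(int)-27)<8)&(hsv[...,1]>120)
    m=near&yel&(h>zb+.011)&(h<zb+.024);print('plate',m.sum(),np.nanmedian(h[m]))
    P=(W[m][:,:2]*1000).astype(np.float32);print('circ',cv2.minEnclosingCircle(P))
    m=near&yel&(h>zb+.042);r_=cv2.minAreaRect((W[m][:,:2]*1000).astype(np.float32));b=cv2.boxPoints(r_)
    e=[b[1]-b[0],b[2]-b[1]];e=max(e,key=np.linalg.norm);print('bar',r_,np.nanmedian(h[m]),'yaw',np.degrees(np.arctan2(e[1],e[0])))
    m=near&(hsv[...,2]<60)&(abs(h-zb-.019)<.006)
    n,l,q,c=cv2.connectedComponentsWithStats(m.astype(np.uint8))
    for i in range(1,n):
        if q[i,4]>15:print('black',np.round(np.nanmean(W[l==i],0)*1000,1),q[i,4],np.round(c[i]))
if __name__=='__main__':lid((float(sys.argv[1]),float(sys.argv[2])),float(sys.argv[3]),sys.argv[4])
E
python3 lid.py .4995 .3568 0 w7.png
```

```text
t 27.35 pos [0.5007 0.3564 0.2208] F [-0.7  0.4  0.5] M [ 0.08 -0.14  0.05] op 0.801 ff 0.0
[[-0.996, 0.093, 0.0], [0.093, 0.996, -0.0], [-0.0, -0.0, -1.0]] [-0.22  0.83 -0.91  1.6   0.72  1.08  0.15]
plate 11316 0.019711696929226585
circ ((499.1085205078125, 356.67822265625), 64.6397476196289)
bar ((499.7888488769531, 363.8171081542969), (143.1893310546875, 69.51062774658203), 85.95915222167969) 0.30588926344864675 yaw 85.95915
```

View pics/w7.png

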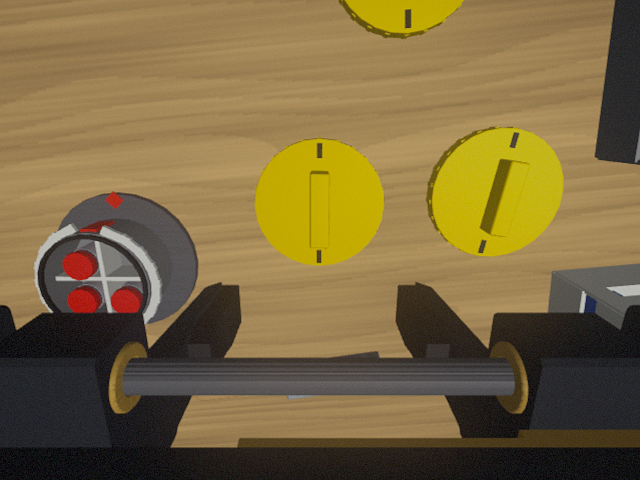

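The lid's bar is at (319,210) in the wrist view, already lined up with the tool x axis. I'll descend and grip it.

Call:
move_arm([
  [1,0,40,0,0,0,0.55],
  [1,0,90,0,0,0,0.55],
  [1,0,140,0,0,0,0.55],
  [1,0,170,0,0,0,0.55],
  [1,0,180,0,0,0,0.55],
])

```text
clock: 28.02
tool_pos: [0.4988, 0.3566, 0.0394]
eef_rot: [0.046, 0.999, -0.001, -0.001]
contact_force: [-0.6, -0.4, -0.2]
opening: 0.452
finger_force: 0.0
```

Call:
move_arm([
  [0,0,7,0,0,0,0.55],
  [0,0,13,0,0,0,0.55],
  [0,0,13,0,0,0,0.55],
  [0,0,13,0,0,0,0.55],
])

```text
clock: 28.52
tool_pos: [0.4993, 0.3578, 0.0284]
eef_rot: [0.046, 0.999, 0.0, 0.0]
contact_force: [0.7, 0.2, 0.3]
opening: 0.452
finger_force: 0.0
```

Call:
move_arm([
  [0,0,0,0,0,0,1],
  [0,0,0,0,0,0,1],
  [0,0,0,0,0,0,1],
  [0,0,0,0,0,0,1],
  [0,0,0,0,0,0,1],
], newtons=50)

```text
clock: 29.15
tool_pos: [0.499, 0.3575, 0.0277]
eef_rot: [0.046, 0.999, 0.0, 0.0]
contact_force: [-0.0, -0.6, -0.1]
opening: 0.2
finger_force: 50.0
```

Call:
move_arm([
  [0,0,-10,0,0,0,1],
  [0,0,-30,0,0,0,1],
  [0,0,-70,0,0,0,1],
  [0,0,-110,0,0,0,1],
  [0,0,-150,0,0,0,1],
])

```text
clock: 29.78
tool_pos: [0.4987, 0.3576, 0.1804]
eef_rot: [0.045, 0.999, 0.0, 0.0]
contact_force: [0.3, 0.2, -1.6]
opening: 0.201
finger_force: 50.0
```

```bash
python3 - <<'E'
from h import *
s0=st();M=R.from_quat(s0['eef_rot']).as_matrix()
s=snap('wrist','w8.png');T=(cloud(s)-s0['tool_pos'])@M*1000;hsv=cv2.cvtColor(s['frame'],cv2.COLOR_RGB2HSV)
yel=(abs(hsv[...,0].astype(int)-27)<8)&(hsv[...,1]>120)&(np.hypot(T[...,0],T[...,1])<75)&(T[...,2]>-2)&(T[...,2]<30)
P=T[yel];print(yel.sum(),np.percentile(P[:,2],[2,50,98]),cv2.minEnclosingCircle(P[:,:2].astype(np.float32)),P.min(0),P.max(0))
blk=(hsv[...,2]<60)&(np.hypot(T[...,0],T[...,1])<62)&(np.hypot(T[...,0],T[...,1])>40)&(abs(T[...,2]-np.median(P[:,2]))<4)
n,l,q,c=cv2.connectedComponentsWithStats(blk.astype(np.uint8))
for i in range(1,n):
    if q[i,4]>10:print('black',T[l==i].mean(0),q[i,4],c[i])
E
```

```text
t 29.77 pos [0.4987 0.3576 0.1804] F [ 0.3  0.2 -1.6] M [ 0.06 -0.25 -0.03] op 0.201 ff 49.99992588534951
[[-0.996, 0.09, 0.001], [0.09, 0.996, 0.001], [-0.0, 0.001, -1.0]] [-0.24  0.88 -0.87  1.64  0.77  1.    0.1 ]
28419 [11.27287923 12.62292431 14.38828347] ((-0.5712199211120605, -0.5951468348503113), 64.59304809570312) [-63.97122097 -64.62560394  -1.99874741] [63.82380238 63.13468663 29.77829902]
```

View pics/w8.png

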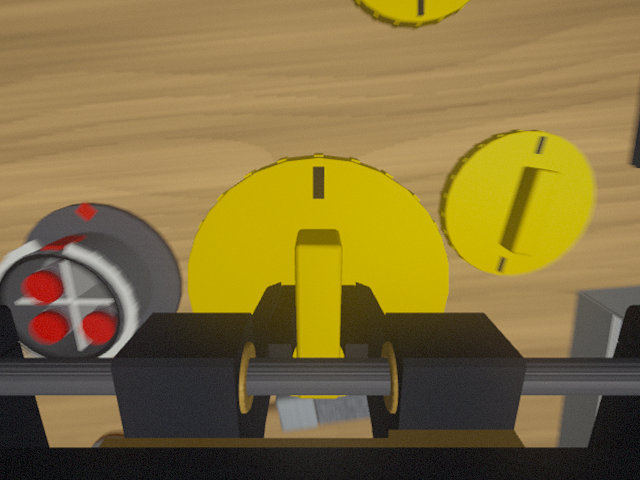

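Call:
move_arm([
  [-10,-35,0,0,0,0,1],
  [-22,-75,0,0,0,0,1],
  [-36,-120,0,0,0,0,1],
  [-50,-165,0,0,0,0,1],
  [-64,-207,0,0,0,0,1],
])

```text
clock: 30.45
tool_pos: [0.5441, 0.1439, 0.1789]
eef_rot: [0.045, 0.999, -0.0, 0.001]
contact_force: [1.0, 0.2, -1.7]
opening: 0.199
finger_force: 50.0
```

Call:
move_arm([
  [0,0,30,0,0,0,1],
  [0,0,60,0,0,0,1],
  [0,0,70,0,0,0,1],
  [0,0,70,0,0,0,1],
  [0,0,70,0,0,0,1],
])

```text
clock: 31.08
tool_pos: [0.5445, 0.1463, 0.109]
eef_rot: [0.045, 0.999, 0.0, 0.001]
contact_force: [-0.1, -0.5, -0.8]
opening: 0.197
finger_force: 50.0
```

```bash
python3 - <<'E'
from h import *
st();go([.5437,.146,.085],np.radians(84.5))
E
```

```text
t 31.07 pos [0.5445 0.1463 0.109 ] F [-0.1 -0.5 -0.8] M [ 0.02 -0.13 -0.04] op 0.197 ff 49.999475441873074
[[-0.996, 0.091, 0.002], [0.091, 0.996, 0.001], [-0.002, 0.001, -1.0]] [ 0.11  0.92 -0.82  1.84  0.93  0.81  0.27]
[ 0.8 -0.4 24. ] [-2.000e-01  1.000e-01 -1.797e+02] [0.1 0.1 0.3] [-2.000e-01  1.000e-01 -1.797e+02]
```

Call:
move_arm([
  [0.8,-0.4,3,0,0,0,1],
  [0.8,-0.4,6,0,0,0,1],
  [0.8,-0.4,9,0,0,0,1],
  [0.8,-0.4,12,0,0,0,1],
  [0.8,-0.4,12,0,0,0,1],
])

```text
clock: 31.7
tool_pos: [0.5428, 0.1451, 0.0954]
eef_rot: [0.045, 0.999, -0.0, -0.0]
contact_force: [0.4, 0.4, -0.8]
opening: 0.204
finger_force: 50.0
```

Call:
move_arm([
  [0,0,3,0,0,0,1],
  [0,0,6,0,0,0,1],
  [0,0,9,0,0,0,1],
  [0,0,11,0,0,0,1],
  [0,0,11,0,0,0,1],
])

```text
clock: 32.33
tool_pos: [0.5433, 0.1456, 0.0847]
eef_rot: [0.045, 0.999, 0.0, 0.0]
contact_force: [0.5, 1.0, -1.1]
opening: 0.198
finger_force: 50.0
```

```bash
cat > lz.py <<'E'
from h import *
s0=st();M=R.from_quat(s0['eef_rot']).as_matrix()
s=snap('wrist');W=cloud(s);T=(W-s0['tool_pos'])@M*1000;hsv=cv2.cvtColor(s['frame'],cv2.COLOR_RGB2HSV)
rr=np.hypot(T[...,0],T[...,1]);yel=(abs(hsv[...,0].astype(int)-27)<8)&(hsv[...,1]>120)&(rr<80)&(T[...,2]>-8)&(T[...,2]<28)
P=T[yel];md=np.median(P[:,2]);print('plate below TCP',md,'plate z',np.median(W[yel][:,2]))
k=yel&(abs(T[...,2]-md)<3);print('circ tool',cv2.minEnclosingCircle(T[k][:,:2].astype(np.float32)))
A=W[k];co=np.linalg.lstsq(np.c_[A[:,:2]-A[:,:2].mean(0),np.ones(len(A))],A[:,2],rcond=None)[0];print('tilt deg',np.degrees(co[:2]))
blk=(hsv[...,2]<60)&(rr<60)&(rr>46)&(abs(T[...,2]-md)<4)&(abs(T[...,1])<25)
n,l,q,c=cv2.connectedComponentsWithStats(blk.astype(np.uint8))
for i in range(1,n):
    if q[i,4]>20:
        p=W[l==i].mean(0)*1000;print('black',p,q[i,4],'yaw',np.degrees(np.arctan2(p[1]-146,p[0]-544.7)))
E
python3 lz.py
```

```text
t 32.33 pos [0.5433 0.1456 0.0847] F [ 0.5  1.  -1.1] M [ 0.27 -0.33  0.01] op 0.198 ff 49.99983128160238
[[-0.996, 0.091, 0.0], [0.091, 0.996, 0.001], [-0.0, 0.001, -1.0]] [ 0.1   0.95 -0.79  1.86  0.97  0.77  0.24]
plate below TCP 10.064388548967134 plate z 0.07464050460453361
circ tool ((-0.7896440029144287, -1.48610258102417), 64.62815856933594)
tilt deg [0.01348132 0.0814876 ]
```

The lid is seated on the gasket: its origin is about 55 mm up and there is no tilt. Now I'll turn it clockwise.

Call:
move_arm([
  [0,0,0,0,0,7,1],
  [0,0,0,0,0,16,1],
  [0,0,0,0,0,25,1],
  [0,0,0,0,0,34,1],
  [0,0,0,0,0,42,1],
], newtons=60)

```text
clock: 33.0
tool_pos: [0.5435, 0.146, 0.0851]
eef_rot: [0.402, 0.916, 0.001, 0.0]
contact_force: [0.9, 0.7, -0.4]
opening: 0.196
finger_force: 60.0
```

Call:
move_arm([
  [0,0,0,0,0,4,1],
  [0,0,0,0,0,8,1],
  [0,0,0,0,0,8,1],
])

```text
clock: 33.38
tool_pos: [0.5437, 0.146, 0.0851]
eef_rot: [0.463, 0.886, 0.001, 0.0]
contact_force: [2.3, 2.0, -0.7]
opening: 0.204
finger_force: 60.0
```

```bash
python3 lz.py
```

```text
t 33.38 pos [0.5437 0.146  0.0851] F [ 2.3  2.  -0.7] M [ 0.35 -0.59  0.04] op 0.204 ff 59.99982889741659
[[-0.571, 0.821, 0.002], [0.821, 0.571, 0.001], [-0.0, 0.002, -1.0]] [-0.01  0.9  -0.59  1.86  0.81  0.64 -0.49]
plate below TCP 10.777301940757901 plate z 0.07433079580645952
circ tool ((-0.8754698038101196, -0.07932589948177338), 64.25358581542969)
tilt deg [-0.07764315  0.04428806]
```

Call:
move_arm([
  [0,0,0,0,0,4,1],
  [0,0,0,0,0,8,1],
  [0,0,0,0,0,10,1],
  [0,0,0,0,0,10,1],
])

```text
clock: 33.92
tool_pos: [0.5434, 0.146, 0.0849]
eef_rot: [0.538, 0.843, 0.001, 0.0]
contact_force: [2.9, 1.8, -1.1]
opening: 0.199
finger_force: 60.0
```

```bash
python3 -c "
from h import *
st()"
```

```text
t 33.92 pos [0.5434 0.146  0.0849] F [ 2.9  1.8 -1.1] M [ 0.57 -0.69  0.41] op 0.199 ff 59.9996218085289
[[-0.421, 0.907, 0.001], [0.907, 0.421, 0.001], [0.001, 0.002, -1.0]] [-0.03  0.89 -0.54  1.86  0.77  0.61 -0.63]
```

Call:
move_arm([
  [0,0,0,0,0,3,1],
  [0,0,0,0,0,6,1],
  [0,0,0,0,0,8,1],
  [0,0,0,0,0,8,1],
])

```text
clock: 34.42
tool_pos: [0.5435, 0.1461, 0.0849]
eef_rot: [0.596, 0.803, 0.001, 0.0]
contact_force: [2.9, 2.7, -0.4]
opening: 0.2
finger_force: 60.0
```

```bash
python3 lz.py
```

```text
t 34.42 pos [0.5435 0.1461 0.0849] F [ 2.9  2.7 -0.4] M [ 0.82 -0.86  0.58] op 0.2 ff 59.999543353915215
[[-0.29, 0.957, 0.001], [0.957, 0.29, 0.001], [0.001, 0.001, -1.0]] [-0.05  0.88 -0.51  1.86  0.73  0.59 -0.74]
plate below TCP 11.14554228180166 plate z 0.07379579811280249
circ tool ((-0.8132426738739014, 0.062103576958179474), 64.06582641601562)
tilt deg [-0.06384426  0.0401669 ]
```

Call:
move_arm([
  [0,0,0,0,0,3,1],
  [0,0,0,0,0,6,1],
  [0,0,0,0,0,9,1],
  [0,0,0,0,0,11,1],
  [0,0,0,0,0,11,1],
])

```text
clock: 35.1
tool_pos: [0.5436, 0.1461, 0.0849]
eef_rot: [0.669, 0.743, 0.001, 0.0]
contact_force: [4.2, 3.9, -1.3]
opening: 0.203
finger_force: 60.0
```

```bash
python3 lz.py
```

```text
t 35.1 pos [0.5436 0.1461 0.0849] F [ 4.2  3.9 -1.3] M [ 0.7  -0.87  1.05] op 0.203 ff 59.99946512281895
[[-0.104, 0.995, 0.002], [0.995, 0.104, 0.001], [0.001, 0.002, -1.0]] [-0.08  0.87 -0.46  1.87  0.68  0.57 -0.88]
plate below TCP 11.615739953084034 plate z 0.07332475337099649
circ tool ((-0.9997360706329346, 0.19742541015148163), 64.26752471923828)
tilt deg [-0.04087919  0.02765481]
```

Torque is 1.05 N m at about 1.37 rad, so the lid is snug. I'll release and check it.

Call:
move_arm([
  [0,0,0,0,0,0,0.6],
  [0,0,0,0,0,0,0.6],
  [0,0,0,0,0,0,0.55],
  [0,0,-15,0,0,0,0.55],
  [0,0,-40,0,0,0,0.55],
])

```text
clock: 35.78
tool_pos: [0.5424, 0.1449, 0.1253]
eef_rot: [0.671, 0.742, -0.001, -0.0]
contact_force: [-0.2, -0.6, 0.4]
opening: 0.454
finger_force: 0.0
```

Call:
move_arm([
  [0,0,-50,0,0,0,0.5],
  [0,0,-100,0,0,0,0.5],
  [0,0,-110,0,0,0,0.5],
  [0,0,-110,0,0,0,0.5],
])

```text
clock: 36.28
tool_pos: [0.543, 0.145, 0.2355]
eef_rot: [0.671, 0.742, 0.0, 0.001]
contact_force: [-0.6, 0.0, 0.4]
opening: 0.502
finger_force: 0.0
```

```bash
python3 lid.py .5447 .146 .054 w9.png; python3 tins.py x.png
```

```text
t 36.27 pos [0.543  0.145  0.2355] F [-0.6  0.   0.4] M [-0.08 -0.11 -0.01] op 0.502 ff 0.0
[[-0.1, 0.995, 0.001], [0.995, 0.1, -0.0], [-0.0, 0.001, -1.0]] [ 0.02  0.67 -0.62  1.75  0.49  0.88 -0.72]
plate 13939 0.07328947704554939
circ ((543.3313598632812, 145.9925537109375), 64.6383056640625)
bar ((543.2681884765625, 145.88523864746094), (158.1667938232422, 69.68913269042969), 5.253582954406738) 0.3212640436503885 yaw 5.253581
t 36.33 pos [0.5425 0.1446 0.2343] F [-0.6  0.5  0.2] M [-0.06 -0.11  0.02] op 0.501 ff 0.0
[[-0.101, 0.995, -0.001], [0.995, 0.101, -0.001], [-0.001, -0.001, -1.0]] [ 0.02  0.67 -0.62  1.75  0.49  0.88 -0.72]
top:
[364.9 751.7] 18.9 z 0.0842 351 [ 80. 296.]
[351.4 696.3] 25.3 z 0.0883 54 [104. 304.]
[364.5 658.3] 4.1 z 0.0846 20 [117. 301.]
```

View pics/w9.png

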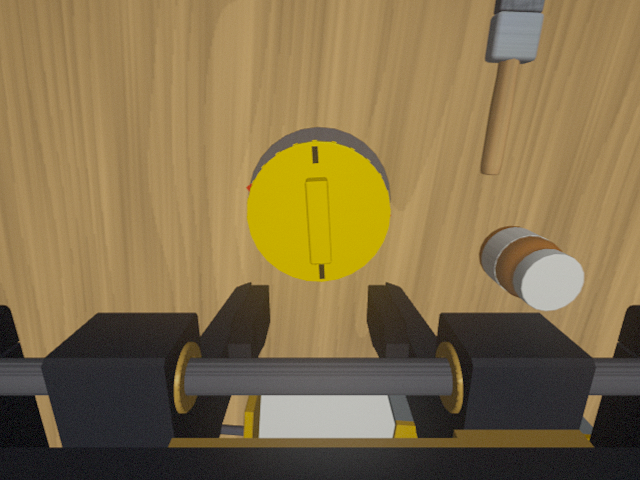

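The lid sits level with its marks at (315,155) and (322,271), about 1.32 rad from the arrows. Now for the drawer.

Call:
move_arm([
  [-55,-20,0,0,0,0,0.66],
  [-110,-45,0,0,0,0,0.66],
  [-165,-70,0,0,0,0,0.66],
  [-220,-95,0,0,0,0,0.66],
  [-270,-116,0,0,0,0,0.66],
], newtons=25)

```text
clock: 37.05
tool_pos: [0.453, -0.1371, 0.2335]
eef_rot: [0.671, 0.742, -0.001, -0.001]
contact_force: [1.1, -0.2, 0.9]
opening: 0.341
finger_force: 0.0
```

Call:
move_arm([
  [-20,-8,20,0,0,3,0.66],
  [-29,-13,50,0,0,5.7,0.66],
  [-29,-13,90,0,0,5.7,0.66],
  [-29,-13,90,0,0,5.7,0.66],
  [-29,-13,90,0,0,5.7,0.66],
])

```text
clock: 37.67
tool_pos: [0.4451, -0.1648, 0.1451]
eef_rot: [0.706, 0.708, 0.0, -0.0]
contact_force: [-0.4, -0.5, -0.5]
opening: 0.343
finger_force: 0.0
```

```bash
python3 - <<'E'
from h import *
st();W=cloud(snap('wrist','w10.png'));h=W[...,2]
m=(h>.05)&(h<.068)&(W[...,0]<.475)&(W[...,0]>.4)&(abs(W[...,1]+.165)<.06)
print(m.sum(),np.round(np.nanpercentile(W[m],[2,50,98],axis=0),4))
m=(h>.05)&(h<.07)&(W[...,0]<.458)&(W[...,0]>.43)&(abs(W[...,1]+.165)<.04);print(np.round(np.nanpercentile(W[m],[2,50,98],axis=0),4))
go([.445,-.165,.0425],0)
E
```

```text
t 37.67 pos [ 0.4451 -0.1648  0.1451] F [-0.4 -0.5 -0.5] M [-0.06 -0.1   0.03] op 0.343 ff 0.0
[[-0.002, 1.0, -0.0], [1.0, 0.002, 0.0], [0.0, -0.0, -1.0]] [ 0.57  0.7  -0.5   2.09  0.67  0.52 -0.43]
3249 [[ 0.4402 -0.2174  0.0596]
 [ 0.4473 -0.1526  0.063 ]
 [ 0.4725 -0.111   0.0648]]
[[ 0.4401 -0.2032  0.0602]
 [ 0.4448 -0.162   0.0631]
 [ 0.4496 -0.1264  0.0648]]
[-1.000e-01 -6.000e-01  1.031e+02] [-0.000e+00  1.000e-01 -1.799e+02] [0.1 0.  0.1] [-0.000e+00  1.000e-01 -1.799e+02]
```

Call:
move_arm([
  [0,-0.5,35,0,0,0,0.66],
  [0,-0.5,65,0,0,0,0.66],
  [0,-0.5,90,0,0,0,0.66],
  [0,-0.5,102,0,0,0,0.66],
  [0,-0.5,102,0,0,0,0.66],
])

```text
clock: 38.35
tool_pos: [0.445, -0.1651, 0.0431]
eef_rot: [0.706, 0.708, 0.0, 0.0]
contact_force: [-0.7, 0.5, -0.3]
opening: 0.34
finger_force: 0.0
```

Call:
move_arm([
  [0,0,0,0,0,0,1],
  [0,0,0,0,0,0,1],
  [0,0,0,0,0,0,1],
  [0,0,0,0,0,0,1],
], newtons=25)

```text
clock: 38.85
tool_pos: [0.445, -0.1655, 0.0434]
eef_rot: [0.707, 0.708, 0.0, 0.001]
contact_force: [-0.6, 0.3, 6.0]
opening: 0.097
finger_force: 25.0
```

Call:
move_arm([
  [0,10,0,0,0,0,1],
  [0,25,0,0,0,0,1],
  [0,45,0,0,0,0,1],
  [0,65,0,0,0,0,1],
  [1,85,0,0,0,0,1],
])

```text
clock: 39.48
tool_pos: [0.5291, -0.1647, 0.0435]
eef_rot: [0.707, 0.708, -0.001, -0.0]
contact_force: [-1.8, -1.4, 5.4]
opening: 0.103
finger_force: 25.0
```

Call:
move_arm([
  [0,20,0,0,0,0,1],
  [0,40,0,0,0,0,1],
  [1,58,0,0,0,0,1],
  [1,68,0,0,0,0,1],
  [1,73,0,0,0,0,1],
])

```text
clock: 40.1
tool_pos: [0.6027, -0.164, 0.0435]
eef_rot: [0.707, 0.707, -0.0, 0.001]
contact_force: [-2.0, -1.7, 6.6]
opening: 0.104
finger_force: 25.0
```

Call:
move_arm([
  [0,3,0,0,0,0,1],
  [0,6,0,0,0,0,1],
  [0,8,0,0,0,0,1],
  [0,8,0,0,0,0,1],
])

```text
clock: 40.6
tool_pos: [0.605, -0.164, 0.0434]
eef_rot: [0.707, 0.707, -0.005, -0.003]
contact_force: [-13.1, -0.1, 16.9]
opening: 0.1
finger_force: 25.0
```

Call:
move_arm([
  [0,-3,0,0,0,0,1],
  [0,-3,0,0,0,0,0.66],
  [0,-4,0,0,0,0,0.66],
  [0,-4,0,0,0,0,0.66],
  [0,-4,-20,0,0,0,0.66],
])

```text
clock: 41.22
tool_pos: [0.6051, -0.1628, 0.062]
eef_rot: [0.706, 0.708, -0.001, -0.001]
contact_force: [-0.3, -0.0, 0.6]
opening: 0.342
finger_force: 0.0
```

Call:
move_arm([
  [0,0,-40,0,0,0,0.66],
  [0,0,-90,0,0,0,0.66],
  [0,0,-150,0,0,0,0.66],
  [0,0,-190,0,0,0,0.66],
  [0,0,-190,0,0,0,0.66],
])

```text
clock: 41.85
tool_pos: [0.6086, -0.1625, 0.2579]
eef_rot: [0.707, 0.708, 0.003, 0.003]
contact_force: [-1.1, 0.3, -0.8]
opening: 0.339
finger_force: 0.0
```

Call:
move_arm([
  [0,-50,0,0,0,0,0.66],
  [0,-100,0,0,0,0,0.66],
  [0,-100,0,0,0,0,0.66],
])

```text
clock: 42.22
tool_pos: [0.5008, -0.1637, 0.2519]
eef_rot: [0.706, 0.708, -0.003, -0.002]
contact_force: [0.0, -0.1, 0.2]
opening: 0.342
finger_force: 0.0
```

```bash
python3 - <<'E'
from h import *
st();W=cloud(snap('wrist'));h=W[...,2]
m=(h>.05)&(h<.07)&(W[...,0]<.625)&(W[...,0]>.57)&(abs(W[...,1]+.163)<.04);print(m.sum(),np.round(np.nanpercentile(W[m],[2,50,98],axis=0),4))
snap('scene','s2.png')
E
python3 m.py
```

```text
t 42.23 pos [ 0.5008 -0.1637  0.2519] F [ 0.  -0.1  0.2] M [-0.11 -0.14  0.01] op 0.342 ff 0.0
[[-0.002, 1.0, -0.007], [1.0, 0.002, -0.001], [-0.001, -0.007, -1.0]] [ 0.64  0.61 -0.67  1.82  0.48  0.88 -0.26]
893 [[ 0.5995 -0.2015  0.0586]
 [ 0.6032 -0.1609  0.0628]
 [ 0.6088 -0.1242  0.0648]]
cab top [ 668.1 -163.4] [404.1 202.1] 0.8 z [0.0825 0.0873 0.6205] 5297
handle [ 627.5 -143.1] [166.9  60.3] 84.9 z [0.0489 0.0616 0.0686] 227
canrim [543.7 145.4] [127.9 125.9] 9.6 z [0.0687 0.0739 0.1024] 1441
red [nan nan nan] 0
red [0.477  0.1539 0.0123] 19
lid [455.5 338.7] [0. 0.] 0.0 z [0.013 0.013 0.013] 1
bar [0. 0.] [0. 0.] 0.0 z nan 0
jar [781.6 111.1] [ 94.5 116.9] 88.5 z [0.0072 0.0826 0.0894] 483
brush [709.7 304.4] [252.1  80.5] 88.2 z [0.0069 0.0182 0.024 ] 741
cage [ 230.8 -281.6] [79.1 87.4] 88.3 z [0.0078 0.0163 0.0215] 333m.py:13: RuntimeWarning: Mean of empty slice
  m=box(*b)&red; print('red',np.round(np.nanmean(W[m],0),4),m.sum())
  return np.nanmean(a, axis, out=out, keepdims=keepdims)
```

View pics/s2.png

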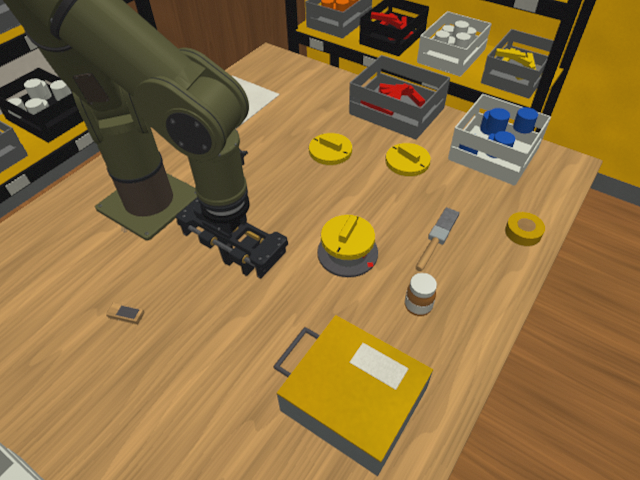

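The drawer is home (handle back at 0.6045), the lid is on at (348,238), and the jar, brush and cage haven't moved.

```bash
python3 -c "
from plant import finish_job
print(finish_job())"
```

```text
the job is handed in; nothing more can be done
None
```

The job is handed in: all three tins stand in their own pockets, the lid is screwed snug (about 1.3 rad from the arrows, 1.05 N m), the drawer is fully home, and the jar, brush and cage weren't touched.

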